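# Close the sticky sliding cover over the brown vials

### The arm

A 7-joint arm with a two-finger parallel gripper is mounted at the origin on the work surface. World frame = base frame: x ahead of the robot, y to its left, z up, the work surface at z = 0. Lengths are in m, angles in rad, forces in N, time in s.
With the tool pointing down it reaches from about 0.425 to 0.925 m from the base axis. Payload 6.8 kg.
Tool frame: the origin (TCP) lies between the finger pads; the fingertips stand r.tcp_to_tips ahead of it and the grasp point (between the pads) lies 3 mm ahead of it (r.tcp_to_tips is the distance from the TCP to the fingertips, in m); z points along the fingers, y is the line along which they close (so a half turn about z gives the same grasp; the last joint's range is limited). The gripper opens to 85 mm and grips with 20 to 120 N. Pads are 22 mm wide; open, the fingers measure 114 mm over their backs; the gripper's body (76 mm by 85 mm) begins 54 mm behind the grasp point. The pads swing forward as they close: fully open they stand 13 mm farther back than shut.
Start: joints at [1.239, 0.477, 0.022, 1.555, -0.011, 1.109, -0.083], TCP at [0.15, -0.658, 0.253] pointing down, gripper open.
Joint ranges: [-2.96, 2.96], [-0.34, 2.1], [-1.41, 1.46], [0.24, 2.44], [-1.37, 4.51], [0.17, 1.92], [-2.96, 2.96]. Speed limits (rad/s): [2.39, 2.39, 3.14, 3.14, 3.14, 3.14, 3.14].

### API

Orientations are given as a rotation vector (axis times angle).
In Python, from bench import r gives the robot as it stands. The module is installed in compiled form; this text tells all that it offers.
- The arm moves only by the tool step_arm, never from a script. Its argument "moves" is a list of rows, each an object of numbers: "rx", "ry", "rz": the turn, a rotation vector about the tool's x, y, z in degrees; "dx", "dy", "dz": the shift along the tool's x, y, z in mm; "gripper": the opening, from -1 (shut) to 1 (fully open). In form: [{"rx": .., "ry": .., "rz": .., "dx": .., "dy": .., "dz": .., "gripper": ..}, ...]. A call has 1 to 20 rows; each row shifts and turns the commanded pose from where the row before left it, along the tool's axes as they then stand; what a row does not reach is not made up. A row lasts 1/8 s, in which the tool goes at most 62.5 mm and 10.7 degrees, less where a joint would pass 70% of its speed; a pose out of reach is approached as far as the arm can. A call is refused whole if a number of a shift passes 62.5 or a number of a turn 10.7, either way. A call with a gripper value outside its range is refused whole. The fingers move at their own pace and stop on an object; "grip_force" is the grip in N (left out, the last holds). Time passes only in rows, so rows that do not move let the fingers close. It gives the time, the measured TCP pose, the force, the opening and the grip force at its end, in the units of the state.
- r.get_obs(): the state, without advancing time (a new reading comes with each control period).
- r.grab_frame(name): name is "scene" or "top" or "wrist"; returns the picture (400x640x3 uint8, blue, green, red); there is no depth.
- r.camera_info(name): a dict with "mtx" (3x3 intrinsics, pixels), "rvec" (rotation vector, rad) and "tvec" (3), from world to camera coordinates, as OpenCV has them. Camera axes: x right, y down, z forward; pixel columns grow to the right and rows downward; lengths in m; the calibration is good to about 2 mm. A picture is of the moment at which its call begins: read the wrist's pose just before it. camera_info takes no time and is no camera call; for the wrist camera it gives the pose at the moment of the call.
- r.hand_in(): hands the job in; it is judged then, once.
The state is a dict: "clock": time; "joints": joint angles; "qvel": joint speeds; "tau": joint torques, N m; "tcp_pos": TCP position; "orientation": TCP orientation; "contact_force": force on the tool from outside, world axes, zero at the start; "moment": the same for the moment, N m; "grip_width": finger opening in m; "gripper_force": force on a finger pad.
Only numpy, scipy, OpenCV 4.12 (cv2) and the standard library are available. Lean on these libraries where they do the work, as an engineer would, in place of code of your own. Each camera call takes 0.05 s, during which the arm holds its last target. There are 200 camera calls.

### The job

The light-sensitive brown vials must be covered: shut the sliding cover of the brown-vial box fully, all the way home at both ends, by pushing the cover's two blue posts away from the robot in turn, a little at a time. The runners are sticky and a push at one end moves that end only, so never let the cover skew more than about 10 degrees on its runners. Leave the cover of the clear-vial box where it is.

Things in the scene. Friction and masses are not known exactly. Their poses are not given: they have to be found in the camera images.
- brown_box: Cream box, fixed, 257 x 190 x 60 mm, with 8 brown black-capped vials in its open far part (a like box with clear vials stands beside it, on either side). Origin: at bench height, midway between the runners, 145 mm from its near end. x: along the runners, away from the robot = closing; y left. A fixed hood, 110 mm wide, 88 mm high, hides the middle of the cover: push only at the posts.
- brown_left (a point): Centre, 87 mm above the bench, of the blue post at the left (+y) end of the brown box's white cover (125 x 200 x 6 mm, top at 70 mm). Post: round, 16 mm thick, 35 mm tall, axes as the cover's. In the box's frame its x is -65 to -35 mm at the start, +40 mm fully home; y +88 mm. Greasy: 3 N starts this end, 12 N moves it at 0.15 m/s; the other end stays about where it is. Stays where left.
- brown_right (a point): The same for the post at the right (-y) end of that cover, 176 mm from the left post; y is -88 mm in the box's frame, x likewise -65 to -35 mm at the start and +40 mm fully home.
- clear_left (a point): Centre of the left (+y) blue post of the other cover, on the clear-vial box, of the same make and sizes. That cover must stay where it is.

How it is judged:
By the outcome, as a careful person would: the job done as asked, in the order asked, and still so for the second after the job is handed in, with the robot touching nothing.
It also fails if it takes over 51 s, if anything falls off the work surface, if the arm or the gripper's body presses on something with over 40 N, if the wrist force passes 120 N, or if a joint passes its speed limit or range.

## Working session

There is one attempt and no reset: what is moved stays moved. The work goes in short steps, Python scripts to look and compute and a tool call to move; the robot and the scene stay as the last step left them, time stands still between calls to the robot, and variables do not carry over. Pictures are saved under pics/ and viewed, at most 10 in all, crops included, and the job is handed in when it is done.

Besides the shell and the picture viewer there is one more tool, called after "Call:" by a JSON object that holds its "fn" and its "kwargs", one argument or row to a line. step_arm: Moves the arm, as the interface text tells. Its arguments: {"type":"object","properties":{"moves":{"type":"array","items":{"type":"object","properties":{"rx":{"type":"number"},"ry":{"type":"number"},"rz":{"type":"number"},"dx":{"type":"number"},"dy":{"type":"number"},"dz":{"type":"number"},"gripper":{"type":"number"}}}},"grip_force":{"type":"number"}},"required":["moves"]}

```bash
mkdir -p pics; python3 - <<'E'
from bench import r
import cv2
o=r.get_obs(); print(o['clock'],o['tcp_pos'],o['orientation'],r.tcp_to_tips)
for n in("top","scene"):
    cv2.imwrite(f"pics/{n}1.png",r.grab_frame(n))
E
```

```text
0.0 [ 0.14968087 -0.6576353   0.25234006] [-3.12018675e+00 -3.50720275e-01  4.97263326e-04] 0.022
```

View pics/top1.png

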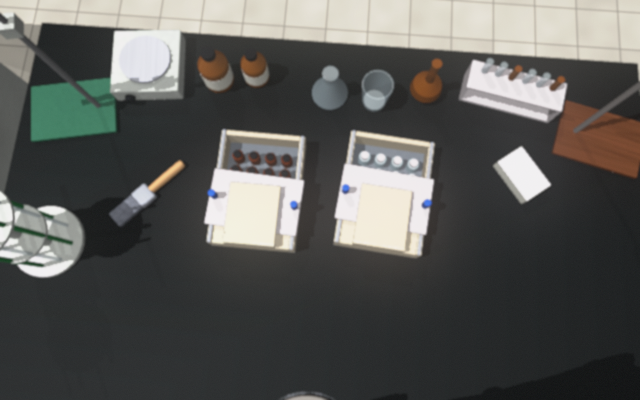

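View pics/scene1.png

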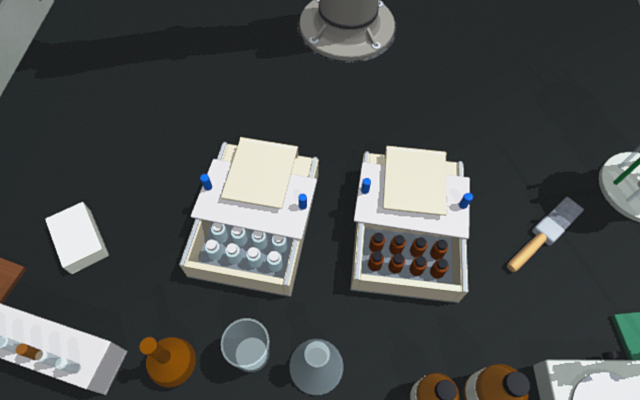

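The top view shows the brown box on the left, with posts near (212,194) and (294,205). The clear box is on the right, with posts near (346,188) and (427,204). In the scene view the brown posts are near (366,185) and (466,200). Next I triangulate them.

```bash
cat > h.py <<'E'
from bench import r
import cv2,numpy as np
def cam(n):
    c=r.camera_info(n);R=cv2.Rodrigues(np.array(c['rvec'],float))[0];return np.array(c['mtx'],float),R,np.array(c['tvec'],float).ravel()
def plane(n,uv,z):
    K,R,t=cam(n);d=R.T@np.linalg.solve(K,[uv[0],uv[1],1]);o=-R.T@t;return o+d*(z-o[2])/d[2]
def blobs(im,amin=12):
    h=cv2.cvtColor(im,cv2.COLOR_BGR2HSV);m=cv2.inRange(h,(105,140,60),(130,255,255))
    n,l,s,c=cv2.connectedComponentsWithStats(m)
    return [(c[i],s[i]) for i in range(1,n) if s[i,4]>=amin]
def tri(a,b):
    P=[np.c_[K@R,K@t] for K,R,t in(cam("top"),cam("scene"))]
    X=cv2.triangulatePoints(P[0],P[1],np.array(a,float).reshape(2,1),np.array(b,float).reshape(2,1));return (X[:3]/X[3]).ravel()
E
python3 - <<'E'
from h import *
B={n:blobs(cv2.imread(f"pics/{n}1.png")) for n in("top","scene")}
for n in B:
  for c,s in B[n]: print(n,c.round(1),s,plane(n,c,.087).round(4))
for c,s in B["top"]:
  p=plane("top",c,.087)
  q=min(B["scene"],key=lambda b:np.linalg.norm(plane("scene",b[0],.087)-p))
  print(tri(c,q[0]).round(4))
# runner direction: box corners top rim at 60mm
for uv in [(220,131),(305,138),(208,246),(298,250)]: print(uv,plane("top",uv,.06).round(3))
E
python3 -c "
import cv2
a=cv2.imread('pics/top1.png')[120:260,195:315]
cv2.imwrite('pics/c1.png',cv2.resize(a,None,fx=4.2,fy=4.2,interpolation=cv2.INTER_CUBIC))"
```

```text
top [345.1 188.1] [343 185   5   7  26] [ 0.5541 -0.0418  0.087 ]
top [210.9 192.6] [208 190   7   6  36] [0.5229 0.2463 0.087 ]
top [427.2 203.1] [424 200   8   7  37] [ 0.5341 -0.2199  0.087 ]
top [293.4 204.4] [291 202   6   6  25] [0.51   0.0666 0.087 ]
scene [205.3 181. ] [200 173  12  17 130] [ 0.5291 -0.2205  0.087 ]
scene [365.7 185. ] [362 178   9  15 102] [0.5058 0.0644 0.087 ]
scene [466.3 199.8] [460 193  14  15 130] [0.5166 0.2416 0.087 ]
scene [302.3 200.7] [299 194   8  15  98] [ 0.55  -0.044  0.087]
[ 0.5529 -0.0425  0.0924]
[0.5209 0.242  0.0946]
[ 0.5327 -0.2185  0.0932]
[0.509  0.0652 0.0922]
(220, 131) [0.673 0.25  0.06 ]
(305, 138) [0.671 0.056 0.06 ]
(208, 246) [0.411 0.245 0.06 ]
(298, 250) [0.416 0.05  0.06 ]
```

View pics/c1.png

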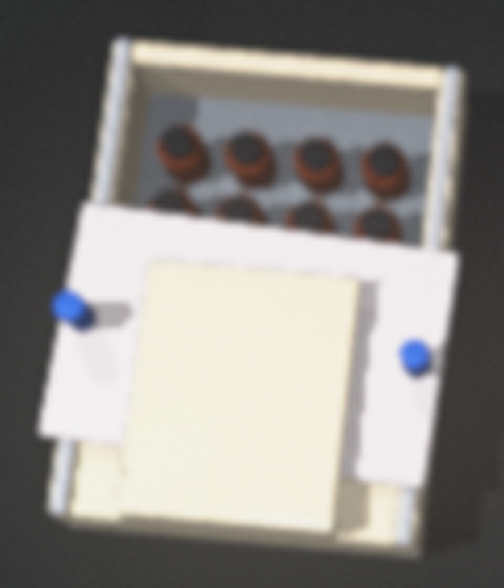

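Crop: runner ends are at about (122,40) to (60,515) on the left and (455,68) to (403,550) on the right. The cover is skewed, with its left end ahead. Next I work out the box frame.

```bash
python3 - <<'E'
from h import *
C=np.array([(122,40),(60,515),(455,68),(403,550)])/4.2+[195,120]
P=np.array([plane("top",c,.062) for c in C]);print(P.round(4))
print("len",np.linalg.norm(P[0]-P[1]),np.linalg.norm(P[2]-P[3]),"wid",np.linalg.norm(P[0]-P[2]),np.linalg.norm(P[1]-P[3]))
for a,b in((1,0),(3,2)):d=P[b]-P[a];print("runner deg",np.degrees(np.arctan2(d[1],d[0])))
for a,b in((2,0),(3,1)):d=P[b]-P[a];print("cross deg",np.degrees(np.arctan2(-d[0],d[1])))
d=(P[0]-P[1])+(P[2]-P[3]); w=(P[0]-P[2])+(P[1]-P[3]); th=np.arctan2(d[1]-w[0],d[0]+w[1]);print("th",np.degrees(th))
c=P.mean(0)[:2];e=np.array([np.cos(th),np.sin(th)]);f=np.array([-e[1],e[0]]);o=c+e*(.145-.1285);print("origin",o)
for p in([.5209,.2435],[.5090,.0655]): q=np.array(p)-o;print("post in box",q@e,q@f)
for s in(1,-1):print("home",o+.04*e+s*.088*f)
ob=r.get_obs();print(cv2.Rodrigues(np.array(ob['orientation']))[0].round(3))
E
```

```text
[[0.6767 0.2408 0.062 ]
 [0.4178 0.2423 0.062 ]
 [0.674  0.0598 0.062 ]
 [0.4128 0.0648 0.062 ]]
len 0.25884056983638654 0.26124109365518894 wid 0.18103417499553712 0.1775401291843502
runner deg -0.3358281500352023
runner deg -1.1102784653195963
cross deg -0.8304453816632963
cross deg -1.6072736722729948
th -0.9249019590042127
origin [0.56184222 0.15167294]
post in box -0.04241914358644155 0.09115421034514755
post in box -0.051444337910974934 -0.08701468668069254
home [0.60325749 0.2390158 ]
home [0.60041652 0.06303873]
[[ 0.975  0.222 -0.   ]
 [ 0.222 -0.975  0.002]
 [-0.    -0.002 -1.   ]]
```

Call:
{"fn": "step_arm", "kwargs": {
  "moves": [
    {"rz": 6.9, "gripper": -1},
    {"rz": 6.9, "gripper": -1},
    {"dx": 38, "dy": -40, "gripper": -1},
    {"dx": 38, "dy": -40, "gripper": -1},
    {"dx": 38, "dy": -40, "gripper": -1},
    {"dx": 38, "dy": -40, "gripper": -1},
    {"dx": 38, "dy": -40, "gripper": -1},
    {"dx": 38, "dy": -40, "gripper": -1},
    {"dx": 38, "dy": -40, "gripper": -1},
    {"dx": 38, "dy": -40, "gripper": -1},
    {"dy": -57, "gripper": -1},
    {"dy": -57, "gripper": -1},
    {"dy": -57, "gripper": -1},
    {"dy": -57, "gripper": -1},
    {"dy": -57, "gripper": -1},
    {"dy": -57, "gripper": -1},
    {"dy": -57, "gripper": -1},
    {"gripper": -1}
  ],
  "grip_force": 30
}}

```text
invalid input at $.moves[0]: expected keys rx, ry, rz, dx, dy, dz, gripper
```

Call:
{"fn": "step_arm", "kwargs": {
  "moves": [
    {"rx": 0, "ry": 0, "rz": 6.9, "dx": 0, "dy": 0, "dz": 0, "gripper": -1},
    {"rx": 0, "ry": 0, "rz": 6.9, "dx": 0, "dy": 0, "dz": 0, "gripper": -1},
    {"rx": 0, "ry": 0, "rz": 0, "dx": 38, "dy": -40, "dz": 0, "gripper": -1},
    {"rx": 0, "ry": 0, "rz": 0, "dx": 38, "dy": -40, "dz": 0, "gripper": -1},
    {"rx": 0, "ry": 0, "rz": 0, "dx": 38, "dy": -40, "dz": 0, "gripper": -1},
    {"rx": 0, "ry": 0, "rz": 0, "dx": 38, "dy": -40, "dz": 0, "gripper": -1},
    {"rx": 0, "ry": 0, "rz": 0, "dx": 38, "dy": -40, "dz": 0, "gripper": -1},
    {"rx": 0, "ry": 0, "rz": 0, "dx": 38, "dy": -40, "dz": 0, "gripper": -1},
    {"rx": 0, "ry": 0, "rz": 0, "dx": 38, "dy": -40, "dz": 0, "gripper": -1},
    {"rx": 0, "ry": 0, "rz": 0, "dx": 38, "dy": -40, "dz": 0, "gripper": -1},
    {"rx": 0, "ry": 0, "rz": 0, "dx": 0, "dy": -57, "dz": 0, "gripper": -1},
    {"rx": 0, "ry": 0, "rz": 0, "dx": 0, "dy": -57, "dz": 0, "gripper": -1},
    {"rx": 0, "ry": 0, "rz": 0, "dx": 0, "dy": -57, "dz": 0, "gripper": -1},
    {"rx": 0, "ry": 0, "rz": 0, "dx": 0, "dy": -57, "dz": 0, "gripper": -1},
    {"rx": 0, "ry": 0, "rz": 0, "dx": 0, "dy": -57, "dz": 0, "gripper": -1},
    {"rx": 0, "ry": 0, "rz": 0, "dx": 0, "dy": -57, "dz": 0, "gripper": -1},
    {"rx": 0, "ry": 0, "rz": 0, "dx": 0, "dy": -57, "dz": 0, "gripper": -1},
    {"rx": 0, "ry": 0, "rz": 0, "dx": 0, "dy": 0, "dz": 0, "gripper": -1}
  ],
  "grip_force": 30
}}

```text
clock: 2.35
tcp_pos: [0.4656, 0.0604, 0.2534]
orientation: [-3.14, 0.014, -0.0]
contact_force: [0.6, -0.5, -0.3]
grip_width: 0.0001
gripper_force: 0.0
```

Call:
{"fn": "step_arm", "kwargs": {
  "moves": [
    {"rx": 0, "ry": 0, "rz": 0, "dx": 0, "dy": -4, "dz": 50, "gripper": -1},
    {"rx": 0, "ry": 0, "rz": 0, "dx": 0, "dy": 0, "dz": 50, "gripper": -1},
    {"rx": 0, "ry": 0, "rz": 0, "dx": 0, "dy": 0, "dz": 50, "gripper": -1},
    {"rx": 0, "ry": 0, "rz": 0, "dx": 10, "dy": 0, "dz": 0, "gripper": -1},
    {"rx": 0, "ry": 0, "rz": 0, "dx": 8, "dy": 0, "dz": 0, "gripper": -1},
    {"rx": 0, "ry": 0, "rz": 0, "dx": 8, "dy": 0, "dz": 0, "gripper": -1},
    {"rx": 0, "ry": 0, "rz": 0, "dx": 8, "dy": 0, "dz": 0, "gripper": -1},
    {"rx": 0, "ry": 0, "rz": 0, "dx": 8, "dy": 0, "dz": 0, "gripper": -1}
  ],
  "grip_force": 30
}}

```text
clock: 3.35
tcp_pos: [0.5073, 0.0578, 0.1043]
orientation: [3.14, -0.028, -0.003]
contact_force: [-7.2, -2.1, 2.8]
grip_width: 0.0003
gripper_force: 3.4
```

```bash
python3 - <<'E'
from h import *
a=r.grab_frame("top");b=r.grab_frame("scene")
for n,i in(("top",a),("scene",b)):
  for c,s in blobs(i,5): print(n,c.round(1),s[4],plane(n,c,.087).round(4))
cv2.imwrite('pics/s2.png',b)
E
```

```text
top [345.1 188.2] 26 [ 0.5541 -0.0417  0.087 ]
top [210.9 192.9] 34 [0.5223 0.2463 0.087 ]
top [427. 203.] 33 [ 0.5343 -0.2195  0.087 ]
scene [205.3 181. ] 131 [ 0.5291 -0.2204  0.087 ]
scene [364.8 193.5] 110 [0.5235 0.0637 0.087 ]
scene [466.2 199.6] 134 [0.5163 0.2415 0.087 ]
scene [302.4 200.8] 107 [ 0.5502 -0.0438  0.087 ]
```

View pics/s2.png

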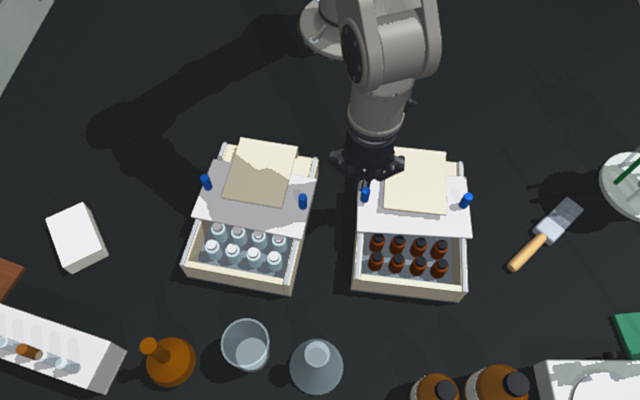

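The scene view shows the fingers behind the brown box's right post, near (365,193). That post has moved about 18 mm and the left one has stayed put. Now I push a little further, then switch to the left post.

Call:
{"fn": "step_arm", "kwargs": {
  "moves": [
    {"rx": 0, "ry": 0, "rz": 0, "dx": 8, "dy": 0, "dz": 0, "gripper": -1},
    {"rx": 0, "ry": 0, "rz": 0, "dx": -32, "dy": 0, "dz": 0, "gripper": -1},
    {"rx": 0, "ry": 0, "rz": 0, "dx": 0, "dy": 0, "dz": -45, "gripper": -1},
    {"rx": 0, "ry": 0, "rz": 0, "dx": 0, "dy": -60, "dz": 0, "gripper": -1},
    {"rx": 0, "ry": 0, "rz": 0, "dx": 0, "dy": -60, "dz": 0, "gripper": -1},
    {"rx": 0, "ry": 0, "rz": 0, "dx": 0, "dy": -60, "dz": 0, "gripper": -1},
    {"rx": 0, "ry": 0, "rz": 0, "dx": 0, "dy": 0, "dz": 0, "gripper": -1}
  ],
  "grip_force": 30
}}

```text
clock: 4.32
tcp_pos: [0.4873, 0.2463, 0.1503]
orientation: [-3.136, 0.014, -0.006]
contact_force: [0.6, -0.9, 0.5]
grip_width: -0.0001
gripper_force: 0.0
```

```bash
cat > m.py <<'E'
from h import *
o=np.array([.5618,.1517]);th=np.radians(-.92);e=np.array([np.cos(th),np.sin(th)]);f=np.array([-e[1],e[0]])
ob=r.get_obs();print(ob['clock'],ob['tcp_pos'].round(4))
for n,k in(("top",(-.0012,-.003)),("scene",(.0038,.0015))):
  for c,s in blobs(r.grab_frame(n),5):
    p=plane(n,c,.087)[:2]+k
    q=p-o; print(n,s[4],p.round(4),"box",(q@e*1e3).round(1),(q@f*1e3).round(1))
E
python3 m.py
```

```text
4.325 [0.4873 0.2463 0.1503]
top 23 [ 0.5544 -0.0458] box -4.2 -197.6
top 21 [0.5349 0.0633] box -25.4 -88.8
top 38 [ 0.5327 -0.2227] box -23.0 -374.8
scene 131 [ 0.5328 -0.2191] box -23.0 -371.2
scene 106 [0.5353 0.0656] box -25.1 -86.5
scene 130 [0.5202 0.2426] box -43.1 90.2
scene 107 [ 0.554  -0.0423] box -4.7 -194.1
```

Call:
{"fn": "step_arm", "kwargs": {
  "moves": [
    {"rx": 0, "ry": 0, "rz": 0, "dx": 0, "dy": 3, "dz": 46, "gripper": -1},
    {"rx": 0, "ry": 0, "rz": 0, "dx": 8, "dy": 0, "dz": 0, "gripper": -1},
    {"rx": 0, "ry": 0, "rz": 0, "dx": 8, "dy": 0, "dz": 0, "gripper": -1},
    {"rx": 0, "ry": 0, "rz": 0, "dx": 8, "dy": 0, "dz": 0, "gripper": -1},
    {"rx": 0, "ry": 0, "rz": 0, "dx": 8, "dy": 0, "dz": 0, "gripper": -1},
    {"rx": 0, "ry": 0, "rz": 0, "dx": 8, "dy": 0, "dz": 0, "gripper": -1},
    {"rx": 0, "ry": 0, "rz": 0, "dx": 8, "dy": 0, "dz": 0, "gripper": -1},
    {"rx": 0, "ry": 0, "rz": 0, "dx": -30, "dy": 0, "dz": 0, "gripper": -1},
    {"rx": 0, "ry": 0, "rz": 0, "dx": 0, "dy": 0, "dz": -46, "gripper": -1},
    {"rx": 0, "ry": 0, "rz": 0, "dx": 0, "dy": 60, "dz": 0, "gripper": -1},
    {"rx": 0, "ry": 0, "rz": 0, "dx": 0, "dy": 60, "dz": 0, "gripper": -1},
    {"rx": 0, "ry": 0, "rz": 0, "dx": 0, "dy": 58, "dz": 0, "gripper": -1},
    {"rx": 0, "ry": 0, "rz": 0, "dx": 0, "dy": 0, "dz": 0, "gripper": -1}
  ],
  "grip_force": 30
}}

```text
clock: 6.05
tcp_pos: [0.5035, 0.0518, 0.1499]
orientation: [3.139, -0.042, 0.004]
contact_force: [0.4, 1.1, 0.4]
grip_width: -0.0
gripper_force: 0.0
```

```bash
python3 m.py
```

```text
6.05 [0.5035 0.0518 0.1499]
top 38 [0.5547 0.2426] box -8.6 90.8
top 22 [ 0.5534 -0.0451] box -5.2 -196.9
top 33 [ 0.5334 -0.2228] box -22.4 -374.9
scene 130 [ 0.5331 -0.2188] box -22.8 -370.9
scene 103 [0.5343 0.0657] box -26.2 -86.5
scene 107 [ 0.554  -0.0423] box -4.7 -194.1
scene 129 [0.5537 0.2419] box -9.6 90.0
```

Call:
{"fn": "step_arm", "kwargs": {
  "moves": [
    {"rx": 0, "ry": 0, "rz": 0, "dx": 0, "dy": -12, "dz": 0, "gripper": -1},
    {"rx": 0, "ry": 0, "rz": 0, "dx": 0, "dy": 0, "dz": 46, "gripper": -1},
    {"rx": 0, "ry": 0, "rz": 0, "dx": 8, "dy": 0, "dz": 0, "gripper": -1},
    {"rx": 0, "ry": 0, "rz": 0, "dx": 8, "dy": 0, "dz": 0, "gripper": -1},
    {"rx": 0, "ry": 0, "rz": 0, "dx": 8, "dy": 0, "dz": 0, "gripper": -1},
    {"rx": 0, "ry": 0, "rz": 0, "dx": 8, "dy": 0, "dz": 0, "gripper": -1},
    {"rx": 0, "ry": 0, "rz": 0, "dx": 8, "dy": 0, "dz": 0, "gripper": -1},
    {"rx": 0, "ry": 0, "rz": 0, "dx": 6, "dy": 0, "dz": 0, "gripper": -1},
    {"rx": 0, "ry": 0, "rz": 0, "dx": -30, "dy": 0, "dz": 0, "gripper": -1},
    {"rx": 0, "ry": 0, "rz": 0, "dx": 0, "dy": 0, "dz": -46, "gripper": -1},
    {"rx": 0, "ry": 0, "rz": 0, "dx": 0, "dy": -60, "dz": 0, "gripper": -1},
    {"rx": 0, "ry": 0, "rz": 0, "dx": 0, "dy": -60, "dz": 0, "gripper": -1},
    {"rx": 0, "ry": 0, "rz": 0, "dx": 0, "dy": -58, "dz": 0, "gripper": -1},
    {"rx": 0, "ry": 0, "rz": 0, "dx": 0, "dy": 0, "dz": 0, "gripper": -1}
  ],
  "grip_force": 30
}}

```text
clock: 7.9
tcp_pos: [0.5215, 0.2552, 0.1508]
orientation: [-3.136, 0.014, -0.005]
contact_force: [-0.5, 0.2, 0.2]
grip_width: -0.0
gripper_force: 0.0
```

```bash
python3 m.py
```

```text
7.9 [0.5215 0.2552 0.1508]
top 24 [0.5665 0.0629] box 6.2 -88.7
top 20 [ 0.5531 -0.0454] box -5.5 -197.2
top 39 [ 0.5328 -0.2225] box -23.0 -374.6
scene 133 [ 0.5326 -0.2192] box -23.2 -371.3
scene 107 [ 0.554  -0.0423] box -4.7 -194.1
scene 106 [0.567  0.0651] box 6.6 -86.5
scene 133 [0.5525 0.2422] box -10.8 90.3
```

Call:
{"fn": "step_arm", "kwargs": {
  "moves": [
    {"rx": 0, "ry": 0, "rz": 0, "dx": 0, "dy": 12, "dz": 0, "gripper": -1},
    {"rx": 0, "ry": 0, "rz": 0, "dx": 0, "dy": 0, "dz": 46, "gripper": -1},
    {"rx": 0, "ry": 0, "rz": 0, "dx": 8, "dy": 0, "dz": 0, "gripper": -1},
    {"rx": 0, "ry": 0, "rz": 0, "dx": 8, "dy": 0, "dz": 0, "gripper": -1},
    {"rx": 0, "ry": 0, "rz": 0, "dx": 8, "dy": 0, "dz": 0, "gripper": -1},
    {"rx": 0, "ry": 0, "rz": 0, "dx": 8, "dy": 0, "dz": 0, "gripper": -1},
    {"rx": 0, "ry": 0, "rz": 0, "dx": 8, "dy": 0, "dz": 0, "gripper": -1},
    {"rx": 0, "ry": 0, "rz": 0, "dx": 6, "dy": 0, "dz": 0, "gripper": -1},
    {"rx": 0, "ry": 0, "rz": 0, "dx": -30, "dy": 0, "dz": 0, "gripper": -1},
    {"rx": 0, "ry": 0, "rz": 0, "dx": 0, "dy": 0, "dz": -46, "gripper": -1},
    {"rx": 0, "ry": 0, "rz": 0, "dx": 0, "dy": 60, "dz": 0, "gripper": -1},
    {"rx": 0, "ry": 0, "rz": 0, "dx": 0, "dy": 60, "dz": 0, "gripper": -1},
    {"rx": 0, "ry": 0, "rz": 0, "dx": 0, "dy": 54, "dz": 0, "gripper": -1},
    {"rx": 0, "ry": 0, "rz": 0, "dx": 0, "dy": 0, "dz": 0, "gripper": -1}
  ],
  "grip_force": 30
}}

```text
clock: 9.75
tcp_pos: [0.5357, 0.0551, 0.1501]
orientation: [3.139, -0.041, 0.004]
contact_force: [-0.3, 1.0, 0.3]
grip_width: 0.0005
gripper_force: 0.0
```

```bash
python3 m.py
```

```text
9.75 [0.5357 0.0551 0.1501]
top 38 [0.587  0.2423] box 23.8 91.0
top 31 [ 0.5335 -0.2227] box -22.3 -374.8
scene 127 [ 0.5331 -0.2187] box -22.7 -370.9
scene 105 [ 0.5542 -0.0421] box -4.5 -193.9
scene 102 [0.5663 0.0653] box 5.9 -86.4
scene 133 [0.5855 0.2415] box 22.3 90.2
```

Call:
{"fn": "step_arm", "kwargs": {
  "moves": [
    {"rx": 0, "ry": 0, "rz": 0, "dx": 0, "dy": -9, "dz": 0, "gripper": -1},
    {"rx": 0, "ry": 0, "rz": 0, "dx": 0, "dy": 0, "dz": 46, "gripper": -1},
    {"rx": 0, "ry": 0, "rz": 0, "dx": 8, "dy": 0, "dz": 0, "gripper": -1},
    {"rx": 0, "ry": 0, "rz": 0, "dx": 8, "dy": 0, "dz": 0, "gripper": -1},
    {"rx": 0, "ry": 0, "rz": 0, "dx": 8, "dy": 0, "dz": 0, "gripper": -1},
    {"rx": 0, "ry": 0, "rz": 0, "dx": 8, "dy": 0, "dz": 0, "gripper": -1},
    {"rx": 0, "ry": 0, "rz": 0, "dx": 8, "dy": 0, "dz": 0, "gripper": -1},
    {"rx": 0, "ry": 0, "rz": 0, "dx": 2, "dy": 0, "dz": 0, "gripper": -1},
    {"rx": 0, "ry": 0, "rz": 0, "dx": 2, "dy": 0, "dz": 0, "gripper": -1}
  ],
  "grip_force": 30
}}

```text
clock: 10.98
tcp_pos: [0.5782, 0.07, 0.1028]
orientation: [-3.141, 0.026, 0.001]
contact_force: [-3.9, 0.9, -3.0]
grip_width: 0.0
gripper_force: 2.0
```

Call:
{"fn": "step_arm", "kwargs": {
  "moves": [
    {"rx": 0, "ry": 0, "rz": 0, "dx": 2, "dy": 0, "dz": 0, "gripper": -1},
    {"rx": 0, "ry": 0, "rz": 0, "dx": 2, "dy": 0, "dz": 0, "gripper": -1},
    {"rx": 0, "ry": 0, "rz": 0, "dx": 1, "dy": 0, "dz": 0, "gripper": -1}
  ],
  "grip_force": 30
}}

```text
clock: 11.35
tcp_pos: [0.5837, 0.0698, 0.1025]
orientation: [-3.141, 0.027, -0.001]
contact_force: [-3.4, 1.8, -1.4]
grip_width: -0.0003
gripper_force: 1.7
```

Call:
{"fn": "step_arm", "kwargs": {
  "moves": [
    {"rx": 0, "ry": 0, "rz": 0, "dx": 1, "dy": 0, "dz": 0, "gripper": -1},
    {"rx": 0, "ry": 0, "rz": 0, "dx": 1, "dy": 0, "dz": 0, "gripper": -1},
    {"rx": 0, "ry": 0, "rz": 0, "dx": 1, "dy": 0, "dz": 0, "gripper": -1}
  ],
  "grip_force": 30
}}

```text
clock: 11.72
tcp_pos: [0.5865, 0.0697, 0.1024]
orientation: [-3.141, 0.027, -0.0]
contact_force: [-3.3, 1.4, -2.6]
grip_width: 0.0001
gripper_force: 1.7
```

```bash
python3 m.py
```

```text
11.725 [0.5865 0.0697 0.1024]
top 35 [0.5861 0.2423] box 22.9 91.0
top 34 [ 0.5329 -0.2223] box -22.9 -374.4
scene 131 [ 0.5333 -0.2187] box -22.6 -370.8
scene 98 [ 0.5538 -0.0425] box -4.9 -194.3
scene 139 [0.5846 0.2413] box 21.3 90.0
scene 116 [0.6056 0.0651] box 45.2 -85.9
```

Call:
{"fn": "step_arm", "kwargs": {
  "moves": [
    {"rx": 0, "ry": 0, "rz": 0, "dx": -38, "dy": 0, "dz": 0, "gripper": -1},
    {"rx": 0, "ry": 0, "rz": 0, "dx": 0, "dy": 0, "dz": -46, "gripper": -1},
    {"rx": 0, "ry": 0, "rz": 0, "dx": 0, "dy": -60, "dz": 0, "gripper": -1},
    {"rx": 0, "ry": 0, "rz": 0, "dx": 0, "dy": -60, "dz": 0, "gripper": -1},
    {"rx": 0, "ry": 0, "rz": 0, "dx": 0, "dy": -50, "dz": 0, "gripper": -1},
    {"rx": 0, "ry": 0, "rz": 0, "dx": 0, "dy": 0, "dz": 0, "gripper": -1}
  ],
  "grip_force": 30
}}

```text
clock: 12.58
tcp_pos: [0.5519, 0.2459, 0.1497]
orientation: [-3.137, 0.016, -0.006]
contact_force: [0.2, -0.1, -0.2]
grip_width: 0.0001
gripper_force: 0.0
```

```bash
python3 m.py; python3 - <<'E'
from h import *
a=r.grab_frame("scene")[130:310,335:485]
cv2.imwrite('pics/c3.png',cv2.resize(a,None,fx=3.3,fy=3.3,interpolation=cv2.INTER_CUBIC))
E
```

```text
12.575 [0.5519 0.2459 0.1497]
top 24 [0.6061 0.0628] box 45.7 -88.2
top 19 [ 0.5535 -0.0455] box -5.1 -197.3
top 42 [ 0.5325 -0.2225] box -23.3 -374.6
scene 135 [ 0.5327 -0.2189] box -23.2 -371.0
scene 107 [ 0.554  -0.0423] box -4.7 -194.1
scene 135 [0.585  0.2411] box 21.7 89.8
scene 107 [0.6067 0.0649] box 46.3 -86.1
```

View pics/c3.png

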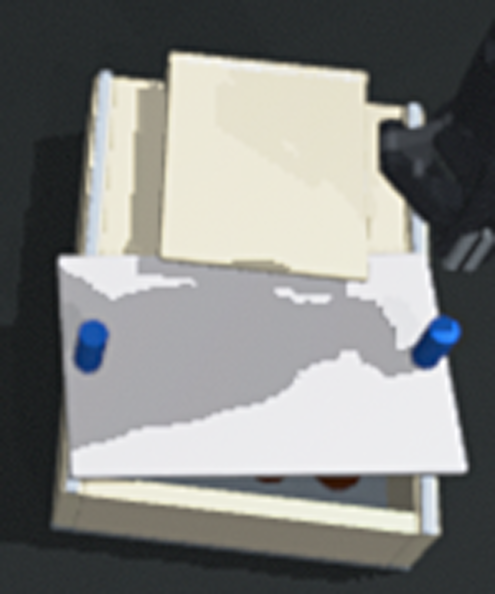

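The crop shows the right end (image left) ahead of the left one. The far box wall is still exposed and no end stop has been felt. Now the left post.

Call:
{"fn": "step_arm", "kwargs": {
  "moves": [
    {"rx": 0, "ry": 0, "rz": 0, "dx": 0, "dy": 4, "dz": 46, "gripper": -1},
    {"rx": 0, "ry": 0, "rz": 0, "dx": 8, "dy": 0, "dz": 0, "gripper": -1},
    {"rx": 0, "ry": 0, "rz": 0, "dx": 8, "dy": 0, "dz": 0, "gripper": -1},
    {"rx": 0, "ry": 0, "rz": 0, "dx": 8, "dy": 0, "dz": 0, "gripper": -1},
    {"rx": 0, "ry": 0, "rz": 0, "dx": 6, "dy": 0, "dz": 0, "gripper": -1},
    {"rx": 0, "ry": 0, "rz": 0, "dx": 3, "dy": 0, "dz": 0, "gripper": -1},
    {"rx": 0, "ry": 0, "rz": 0, "dx": 2, "dy": 0, "dz": 0, "gripper": -1},
    {"rx": 0, "ry": 0, "rz": 0, "dx": 2, "dy": 0, "dz": 0, "gripper": -1}
  ],
  "grip_force": 30
}}

```text
clock: 13.72
tcp_pos: [0.5881, 0.2358, 0.1027]
orientation: [-3.141, 0.026, -0.0]
contact_force: [-5.5, 0.9, -0.4]
grip_width: 0.0001
gripper_force: 2.5
```

Call:
{"fn": "step_arm", "kwargs": {
  "moves": [
    {"rx": 0, "ry": 0, "rz": 0, "dx": 2, "dy": 0, "dz": 0, "gripper": -1},
    {"rx": 0, "ry": 0, "rz": 0, "dx": 1, "dy": 0, "dz": 0, "gripper": -1},
    {"rx": 0, "ry": 0, "rz": 0, "dx": 1, "dy": 0, "dz": 0, "gripper": -1},
    {"rx": 0, "ry": 0, "rz": 0, "dx": 1, "dy": 0, "dz": 0, "gripper": -1}
  ],
  "grip_force": 30
}}

```text
clock: 14.22
tcp_pos: [0.5935, 0.2359, 0.1026]
orientation: [-3.141, 0.026, -0.001]
contact_force: [-4.6, 2.8, 0.7]
grip_width: -0.0001
gripper_force: 1.9
```

```bash
python3 m.py
```

```text
14.225 [0.5935 0.2359 0.1026]
top 29 [0.5951 0.0627] box 34.7 -88.5
top 19 [ 0.5535 -0.0455] box -5.1 -197.3
top 30 [ 0.5334 -0.2225] box -22.4 -374.6
scene 131 [ 0.5331 -0.2187] box -22.8 -370.9
scene 96 [ 0.5543 -0.0427] box -4.4 -194.5
scene 103 [0.5963 0.0644] box 35.9 -86.8
scene 141 [0.6131 0.2406] box 49.9 89.7
```

Pushing the left end past the middle stop swung the right end back. The middle of the cover is therefore at its stop, about 42.5 mm in my frame. What remains is to even out the ends by pushing the right post.

Call:
{"fn": "step_arm", "kwargs": {
  "moves": [
    {"rx": 0, "ry": 0, "rz": 0, "dx": -38, "dy": 0, "dz": 0, "gripper": -1},
    {"rx": 0, "ry": 0, "rz": 0, "dx": 0, "dy": 0, "dz": -46, "gripper": -1},
    {"rx": 0, "ry": 0, "rz": 0, "dx": 0, "dy": 60, "dz": 0, "gripper": -1},
    {"rx": 0, "ry": 0, "rz": 0, "dx": 0, "dy": 60, "dz": 0, "gripper": -1},
    {"rx": 0, "ry": 0, "rz": 0, "dx": 0, "dy": 46, "dz": 0, "gripper": -1},
    {"rx": 0, "ry": 0, "rz": 0, "dx": 0, "dy": 0, "dz": 0, "gripper": -1}
  ],
  "grip_force": 30
}}

```text
clock: 15.08
tcp_pos: [0.5537, 0.0637, 0.1487]
orientation: [3.138, -0.04, 0.004]
contact_force: [-0.1, 0.8, -0.4]
grip_width: 0.0003
gripper_force: 0.0
```

```bash
python3 m.py; python3 - <<'E'
from h import *
for n,(y,x) in (("top",(120,195)),):
  a=r.grab_frame(n)[y:y+140,x:x+120]
  cv2.imwrite('pics/c4.png',cv2.resize(a,None,fx=4.2,fy=4.2,interpolation=cv2.INTER_CUBIC))
E
```

```text
15.075 [0.5537 0.0637 0.1487]
top 38 [0.615  0.2417] box 51.8 90.9
top 33 [ 0.5331 -0.2225] box -22.7 -374.6
scene 128 [ 0.5332 -0.2187] box -22.6 -370.8
scene 95 [ 0.554  -0.0427] box -4.7 -194.5
scene 104 [0.5959 0.0646] box 35.5 -86.6
scene 137 [0.6132 0.2412] box 49.9 90.3
```

View pics/c4.png

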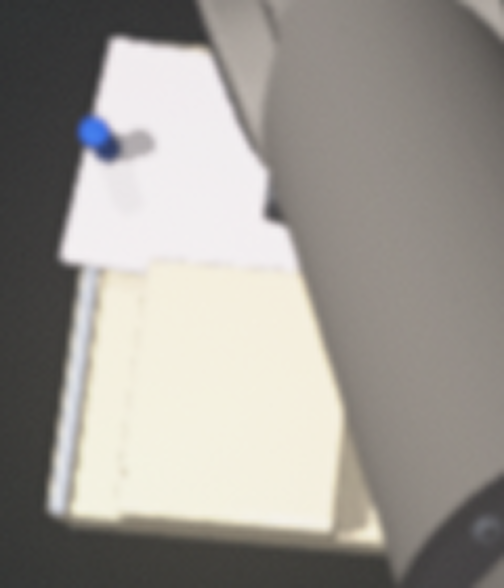

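The crop shows the left end at the box's far edge, with the left post near (95,132). The right end is hidden by the arm. Now I push the right end gently.

Call:
{"fn": "step_arm", "kwargs": {
  "moves": [
    {"rx": 0, "ry": 0, "rz": 0, "dx": 0, "dy": 0, "dz": 46, "gripper": -1},
    {"rx": 0, "ry": 0, "rz": 0, "dx": 8, "dy": 0, "dz": 0, "gripper": -1},
    {"rx": 0, "ry": 0, "rz": 0, "dx": 8, "dy": 0, "dz": 0, "gripper": -1},
    {"rx": 0, "ry": 0, "rz": 0, "dx": 5, "dy": 0, "dz": 0, "gripper": -1},
    {"rx": 0, "ry": 0, "rz": 0, "dx": 3, "dy": 0, "dz": 0, "gripper": -1},
    {"rx": 0, "ry": 0, "rz": 0, "dx": 2, "dy": 0, "dz": 0, "gripper": -1},
    {"rx": 0, "ry": 0, "rz": 0, "dx": 2, "dy": 0, "dz": 0, "gripper": -1},
    {"rx": 0, "ry": 0, "rz": 0, "dx": 0, "dy": 0, "dz": 0, "gripper": -1}
  ],
  "grip_force": 30
}}

```text
clock: 16.23
tcp_pos: [0.5803, 0.0693, 0.1024]
orientation: [3.141, -0.027, 0.0]
contact_force: [-3.5, -0.8, 2.8]
grip_width: -0.0
gripper_force: 1.6
```

```bash
python3 m.py
```

```text
16.225 [0.5803 0.0693 0.1024]
top 35 [0.6104 0.2426] box 47.2 91.7
top 34 [ 0.5329 -0.2223] box -22.9 -374.4
scene 128 [ 0.5332 -0.2187] box -22.7 -370.8
scene 99 [ 0.5539 -0.0425] box -4.8 -194.3
scene 117 [0.5992 0.0644] box 38.8 -86.7
scene 140 [0.6085 0.2416] box 45.3 90.7
```

Call:
{"fn": "step_arm", "kwargs": {
  "moves": [
    {"rx": 0, "ry": 0, "rz": 0, "dx": 2, "dy": 0, "dz": 0, "gripper": -1},
    {"rx": 0, "ry": 0, "rz": 0, "dx": 1, "dy": 0, "dz": 0, "gripper": -1},
    {"rx": 0, "ry": 0, "rz": 0, "dx": 0, "dy": 0, "dz": 0, "gripper": -1},
    {"rx": 0, "ry": 0, "rz": 0, "dx": -40, "dy": 0, "dz": 0, "gripper": -1},
    {"rx": 0, "ry": 0, "rz": 0, "dx": 0, "dy": 0, "dz": -60, "gripper": -1},
    {"rx": 0, "ry": 0, "rz": 0, "dx": 0, "dy": 60, "dz": -30, "gripper": -1},
    {"rx": 0, "ry": 0, "rz": 0, "dx": 0, "dy": 60, "dz": 0, "gripper": -1},
    {"rx": 0, "ry": 0, "rz": 0, "dx": 0, "dy": 60, "dz": 0, "gripper": -1},
    {"rx": 0, "ry": 0, "rz": 0, "dx": 0, "dy": 60, "dz": 0, "gripper": -1},
    {"rx": 0, "ry": 0, "rz": 0, "dx": 0, "dy": 60, "dz": 0, "gripper": -1},
    {"rx": 0, "ry": 0, "rz": 0, "dx": 0, "dy": 60, "dz": 0, "gripper": -1},
    {"rx": 0, "ry": 0, "rz": 0, "dx": 0, "dy": 0, "dz": 0, "gripper": -1}
  ],
  "grip_force": 30
}}

```text
clock: 17.82
tcp_pos: [0.5367, -0.2927, 0.1903]
orientation: [3.138, -0.041, 0.003]
contact_force: [-0.4, 0.2, 0.5]
grip_width: 0.0004
gripper_force: 0.0
```

```bash
python3 m.py; python3 - <<'E'
from h import *
ims=[]
for n,(y,x) in (("top",(120,195)),("scene",(135,345))):
  a=r.grab_frame(n);cv2.imwrite(f'pics/{n}5.png',a);a=a[y:y+175,x:x+130]
  ims.append(cv2.resize(a,None,fx=3,fy=3,interpolation=cv2.INTER_CUBIC))
cv2.imwrite('pics/c5.png',np.hstack(ims))
E
```

```text
17.825 [ 0.5367 -0.2927  0.1903]
top 36 [0.6071 0.2425] box 43.9 91.5
top 24 [0.6036 0.062 ] box 43.2 -89.0
top 26 [ 0.5529 -0.0448] box -5.7 -196.6
top 37 [ 0.5329 -0.2229] box -22.9 -375.0
scene 129 [ 0.5329 -0.2189] box -23.0 -371.0
scene 98 [ 0.5538 -0.0425] box -4.9 -194.3
scene 100 [0.6036 0.0643] box 43.2 -86.7
scene 138 [0.6051 0.2419] box 41.9 90.9
```

View pics/c5.png

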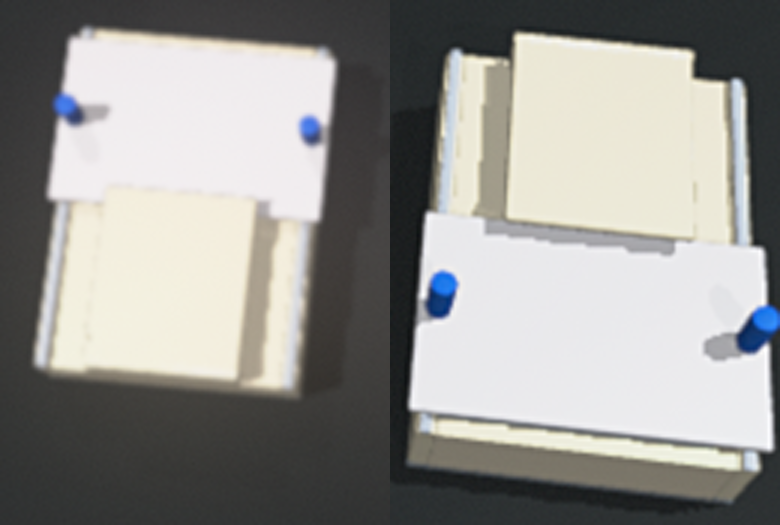

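The final view shows the cover even over the far part of the box, with both posts near 43 mm in my frame. Next I check the skew against the hood and runner edges.

```bash
python3 - <<'E'
from h import *
im=cv2.imread('pics/scene5.png')
def P(l,z): return np.array([plane("scene",((x-390)/3+345,y/3+135),z)[:2] for x,y in l])
def rep(t,p): # nearR,nearL,farL,farR
  a=lambda d:np.degrees(np.arctan2(d[1],d[0])).round(2)
  print(t,"cross",a(p[1]-p[0])-90,a(p[2]-p[3])-90,"along",a(p[3]-p[0]),a(p[2]-p[1]),"mid",p.mean(0).round(4),np.linalg.norm(p-np.roll(p,1,0),axis=1).round(3))
rep("cover",P([(427,213),(763,247),(772,447),(410,408)],.07))
rep("hood",P([(515,33),(693,48),(692,236),(508,216)],.088))
rep("runners",P([(455,52),(738,82),(755,462),(424,420)],.062))
for n in("top","scene"):
  i=cv2.imread(f'pics/{n}5.png');h=cv2.cvtColor(i,cv2.COLOR_BGR2HSV)
  m=cv2.inRange(h,(0,0,185),(180,22,255));x0,y0=(195,120) if n=="top" else (345,180)
  k=np.zeros_like(m);k[y0:y0+110,x0:x0+135]=255
  c=max(cv2.findContours(m&k,cv2.RETR_EXTERNAL,cv2.CHAIN_APPROX_NONE)[0],key=cv2.contourArea)[:,0]
  w=np.array([plane(n,u,.07)[:2] for u in c],np.float32)
  print(n,"cover rect",cv2.minAreaRect(w*1000))
E
```

```text
cover cross -0.3100000000000023 -0.3400000000000034 along -0.85 -0.85 mid [0.6025 0.1509] [0.123 0.197 0.123 0.197]
hood cross 0.480000000000004 -0.8100000000000023 along -0.01 -1.99 mid [0.4824 0.1528] [0.13  0.11  0.133 0.106]
runners cross -0.9899999999999949 -1.4599999999999937 along -0.99 -0.51 mid [0.5439 0.1523] [0.249 0.18  0.251 0.182]
top cover rect ((558.1842041015625, 153.36520385742188), (198.90728759765625, 226.78543090820312), 89.23926544189453)
scene cover rect ((564.4085693359375, 150.49996948242188), (198.27682495117188, 200.24267578125), 89.39856719970703)
```

```bash
python3 -c "
from bench import r
print(r.hand_in())"
```

```text
the job is handed in; nothing more can be done
None
```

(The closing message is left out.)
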